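# Push the aquarium shelf's tray home and lock it with the thumbscrew

### The job

Push the black pull-out tray all the way home against the stop at the back of its runner, then lock it there: turn the knurled thumbscrew on the runner clockwise until it seats on the tray's flange, and stop as soon as it has gone finger-tight, because the plastic flange cracks if it is forced. Keep the tong and the scraper head in the tray, and leave the jar and the feeding cone where they stand.

Things in the scene. Friction and masses are not known exactly. Their poses are not given: they have to be found in the camera images.
- runner: Stainless runner fixed on the shelf, 190 mm long (x), 170 mm over its two side channels (y), 9 mm high, with a stop bar 18 mm high across the far end. Origin: centre of its underside. Its x axis is the direction in which the tray is pushed home, towards the stop bar; z up.
- tray: Black plastic tray, loose, resting on the shelf, guided in the runner's channels with 1.5 mm play, pulled out 35 to 70 mm. Floor plate 180 (x) by 160 (y) by 4 mm; its side edges are the flanges under the channel lips. Walls to z = 20 mm. Origin: centre of underside; axes as the runner's. Fully home its origin is at the runner's origin and its back touches the stop bar. It slides with 2 to 4 N.
- tray_front (a point): Middle of the front face of the tray's moulded pull (70 mm wide along y, 10 to 20 mm above the shelf), 100 mm in front (-x) of the tray's origin. This face is free to push on.
- screw_head (a point): Centre of the top of the thumbscrew's head, on its upright axis, 10 mm along x and -70 mm along y from the runner's origin, 44 mm (within 1 mm) above the shelf. The head is a knurled steel disc 30 mm wide, 11 mm high, on a collar 16 mm wide, 7 mm high, over a boss 18 mm wide and 20 mm high on the runner's -y channel. Nothing else near it is higher than 26 mm.
- tong: Steel feeding tong, 140 mm long, 20 mm wide, 9 mm high, lying in the tray. Origin: middle of its underside. To stay in the tray.
- scraper_head: Spare algae scraper head, grey plastic with a steel blade, 74 by 38 by 17 mm, lying in the tray. Origin: middle of its underside. To stay in the tray.
- jar: White ceramic jar with a lid, 90 mm in diameter, 114 mm high, standing on the shelf. Origin: centre of its underside. Leave it.
- cone: Blue plastic feeding cone standing mouth down on the shelf, 72 mm in diameter, 64 mm high. Origin: centre of its underside. Leave it.
- screw_foot: The thumbscrew's foot, a steel disc 12 mm wide over the tray's flange, hidden under the lip; origin: centre of its underside. Clockwise from above tightens. Free run (0.03 N m) of 1.0 to 3.5 rad, unknown each time; then the foot bears and the moment climbs 0.3 to 0.4 N m per rad. Finger-tight: 0.15 N m held at the head, foot at 25 N; over 0.25 N m is too much. Let go, it eases to 10 N and stays.

How it is judged (in metres and radians):
On the way, in this order (a step that is already met when the one before it is completed fails the run):
1. the tray is fully home, within 3 mm of its stop, with the thumbscrew not yet bearing on it (x of tray in the frame of runner above -0.003 m and contact force between screw_foot and tray below 0.5 N), for 0.2 s.
2. the thumbscrew is seated: its foot presses on the tray's flange with more than 5 N (contact force between screw_foot and tray above 5 N), for 0.2 s.
At the end, for the whole second after the job is handed in: The tray is home within 3 mm of its stop and at rest; the released thumbscrew's foot is at rest and presses on the tray's flange with 5 to 45 N; tong and scraper head lie in the tray, within 80 mm of its middle; jar and cone stand within 20 mm of where they were (x of tray in the frame of runner above -0.003 m and contact force between screw_foot and tray between 5 and 45 N and linear speed of each of tray, screw_foot below 0.01 m/s and horizontal distance between each of tong, scraper_head and tray below 0.08 m and distance of each of jar, cone from where it was at the start of the episode below 0.02 m); the robot touches nothing.
It fails at once if the thumbscrew is forced: its foot presses on the tray's flange with more than 45 N (contact force between screw_foot and tray above 45 N).
It fails at once if the tong or the scraper head comes out of the tray (more than 80 mm from the middle of the tray, or lifted 30 mm) (horizontal distance between any of tong, scraper_head and tray above 0.08 m or height (world z) of any of tong, scraper_head above 0.03 m).
It fails at once if the jar or the feeding cone is moved more than 20 mm or tipped (distance of any of jar, cone from where it was at the start of the episode above 0.02 m or angle between any of jar, cone's own z axis and vertical above 0.25 rad).
It also fails if it takes over 67 s, if anything falls off the work surface, if the arm or the gripper's body presses on something with over 40 N, if the wrist force passes 120 N, or if a joint passes its speed limit or range.

### The arm

A 6-joint arm with a two-finger parallel gripper is mounted at the origin on the work surface. World frame = base frame: x ahead of the robot, y to its left, z up, the work surface at z = 0. Lengths are in mm, angles in rad, forces in N, time in s.
With the tool pointing down it reaches from about 350 to 975 mm from the base axis. Payload 17.4 kg.
Tool frame: the origin (TCP) lies between the finger pads; the fingertips stand 17 mm ahead of it and the grasp point (between the pads) lies 2 mm behind it; z points along the fingers, y is the direction in which the jaws open and shut (so a half turn about z gives the same grasp; the last joint's range is limited). The gripper opens to 85 mm and grips with 20 to 120 N. Pads are 22 mm wide; open, the fingers measure 114 mm over their backs; the gripper's body (76 mm by 85 mm) begins 54 mm behind the grasp point. The pads swing forward as they close: fully open they stand 13 mm farther back than shut.
Start: joints at [-0.038, 0.116, 1.442, -0, 1.584, -0.038], TCP at [675.005, -0.009, 215.903] pointing down, gripper open.
Joint ranges: [-2.83, 2.83], [-0.83, 2.19], [0.07, 2.5], [-1.14, 4.28], [0.01, 3], [-2.97, 2.97]. Speed limits (rad/s): [1.89, 1.89, 2.22, 3.14, 3.14, 3.14].

### API

Orientations are given as [roll, pitch, yaw] about the fixed x, y, z axes, in that order (R = Rz(yaw) Ry(pitch) Rx(roll)).
In Python, from cell import env gives the robot as it stands.
- The arm moves only by the tool send_rows, never from a script. Its argument "plan" is a list of rows, each a list of 3 entries, a list of its own where there are three numbers: the shift along the tool's x, y, z in units of 15 cm (1.0 is 15 cm), then the turn, a rotation vector about the tool's x, y, z in units of 180 degrees (1.0 is 180 degrees), then the closure, from -1 (fully open) to 1 (shut). A call has 1 to 10 rows; each row is the pose to reach, as a shift and turn from the pose measured when the call began, along the tool's axes at that moment, turning the shorter way round; what a row does not reach only later rows make up. A row lasts 1/12 s, in which the tool goes at most 41.7 mm and 7.16 degrees, less where a joint would pass 70% of its speed; a pose out of reach is approached as far as the arm can. A call with a number of a shift or a turn outside -1 to 1 is refused whole. A call with a gripper value outside its range is refused whole. The fingers move at their own pace and stop on an object; "grip_force" is the grip in N (left out, the last holds). Time passes only in rows, so rows that repeat a pose let the fingers close. It gives the time, the measured TCP pose, the force and the opening at its end, in the units of the state.
- env.get_state(): the state, without advancing time (a new reading comes with each control period).
- env.capture(name): name is "scene" or "side" or "wrist"; returns the picture (420x560x3 uint8, red, green, blue); there is no depth.
- env.camera_params(name): a dict with "K" (3x3 intrinsics, pixels), "camera_from_world" (4x4, takes a point from world to camera coordinates); the wrist camera has in their place "hand_eye" (4x4, takes a point from camera to tool coordinates, whose origin is the TCP and whose axes are the flange's). Camera axes: x right, y up, looking along -z (the intrinsics and any distortion apply to the point x, -y, -z); pixel columns grow to the right and rows downward; lengths in mm; the calibration is good to about 2 mm. A picture is of the moment at which its call begins: read the wrist's pose just before it. camera_params takes no time and is no camera call.
- env.job_done(): hands the job in, once; it reports no verdict.
Trained networks look in the newest picture that a camera, given by its name, has taken for a name from the list of things; names that differ only in an ending like _2 or _b are one class to them, and where a whole thing is asked for, a point or a joint stands for the part that bears it (a point fixed in the world has none). Each returns a list of dicts, best first, with "score" (0 to 1); they miss things now and then, are a little off and sometimes report something else, mostly with a low value. They report only what shows in the picture. A call takes as long as a camera call.
- env.find_in(query, camera): "bbox" ([left, top, right, bottom] in pixels, round what is visible of it).
- env.trace(query, camera): "mask" (420x560 bool, what is visible of it) and "bbox" ([left, top, right, bottom] in pixels, round what is visible of it).
- env.landmark_of(query, camera): "xy" ([column, row] in pixels: a listed point, or the origin of a listed thing).
The state is a dict: "time": time; "joint_pos": joint angles; "qvel": joint speeds; "effort": joint torques, N m; "tcp_pos": TCP position; "ee_rot": TCP orientation; "wrist_force": force on the tool from outside, world axes, zero at the start; "moment": the same for the moment, N m; "width": finger opening in mm.
Only numpy, scipy, OpenCV 4.12 (cv2) and the standard library are available. Lean on these libraries where they do the work, as an engineer would, in place of code of your own. Each camera call takes 0.05 s, during which the arm holds its last target. There are 200 camera calls.

## Working session

There is one attempt and no reset: what is moved stays moved. The work goes in short steps, Python scripts to look and compute and a tool call to move; the robot and the scene stay as the last step left them, time stands still between calls to the robot, and variables do not carry over. Pictures are saved under pics/ and viewed, about 8 in all and at most 12, crops included, and the job is handed in when it is done.

Besides the shell and the picture viewer there is one more tool, called after "Emit:" in YAML: its name, and indented under it one key for each argument. send_rows: Moves the arm, as the interface text tells. Its arguments: {"type":"object","properties":{"plan":{"type":"array","items":{"type":"array"}},"grip_force":{"type":"number"}},"required":["plan"]}

```bash
mkdir -p pics; ls; cat > h.py <<'E'
import numpy as np, cv2
from cell import env
def ray(cam,uv):
    p=env.camera_params(cam);K=np.array(p["K"])
    d=np.linalg.inv(K)@[uv[0],uv[1],1.]; d=np.array([d[0],-d[1],-d[2]])
    T=np.linalg.inv(np.array(p["camera_from_world"])); return T[:3,3],T[:3,:3]@d
def atz(cam,uv,z):
    o,d=ray(cam,uv); return o+d*(z-o[2])/d[2]
def proj(cam,P):
    p=env.camera_params(cam);q=np.array(p["camera_from_world"])@np.append(P,1.);q=np.array(p["K"])@[q[0],-q[1],-q[2]];return q[:2]/q[2]
E
python3 - <<'E'
from h import *
np.set_printoptions(precision=1,suppress=True)
print(env.camera_params("scene").keys())
H={"screw_head":44,"tray_front":15,"runner":0,"tray":0,"tong":4,"scraper_head":4,"jar":0,"cone":0}
ims=[]
for c in("scene","side"):
    im=env.capture(c);cv2.imwrite(f"pics/{c}0.png",im[:,:,::-1])
    for n,z in H.items():
        for r in env.landmark_of(n,c)[:2]: print(c,n,round(r["score"],2),np.array(r["xy"]),atz(c,r["xy"],z))
print(env.get_state())
E
```

```text
pics
dict_keys(['K', 'camera_from_world'])
scene screw_head 0.94 [215.6 239.5] [ 642.3 -140.2   44. ]
scene screw_head 0.5 [137.1 215.7] [ 569.1 -343.4   44. ]
scene tray_front 0.64 [266.7 214. ] [516.9 -33.2  15. ]
scene tray 0.82 [250.7 239.3] [593.9 -66.8  -0. ]
scene tong 0.65 [263.4 240.2] [599.7 -35.3   4. ]
scene scraper_head 0.87 [240.1 245.2] [618.9 -89.4   4. ]
scene jar 0.82 [137.  212.1] [ 506.8 -371.5    0. ]
scene cone 0.56 [442. 215.] [484.8 413.5   0. ]
side screw_head 0.81 [354.3 239.3] [ 648.4 -145.7   44. ]
side screw_head 0.72 [272.7 251.8] [492.2 -61.6  44. ]
side tray_front 0.73 [272.3 253.8] [510.1 -40.7  15. ]
side tray 0.55 [312.  244.7] [609.1 -63.5   0. ]
side tong 0.67 [302.6 233.1] [619.6 -23.2   4. ]
side scraper_head 0.93 [321.  251.3] [603.8 -95.4   4. ]
side jar 0.68 [404.1 356.8] [ 512.  -366.9    0. ]
side cone 0.75 [154.4 179.9] [484.8 424.3   0. ]
{'time': 0.9, 'joint_pos': array([-0. ,  0.1,  1.4, -0. ,  1.6, -0. ]), 'qvel': array([ 0.,  0.,  0., -0.,  0.,  0.]), 'effort': array([  0. , -73.2, -63.3,   0. ,   0. ,  -0. ]), 'tcp_pos': array([675. ,  -0. , 215.9]), 'ee_rot': array([3.1, 0. , 1.6]), 'wrist_force': array([ 0.4, -0.3, -0.5]), 'moment': array([-0., -0.,  0.]), 'width': 85.35024015498024}
```

View pics/scene0.png

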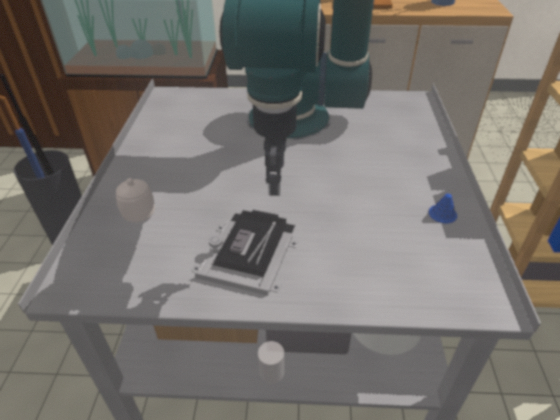

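View pics/side0.png

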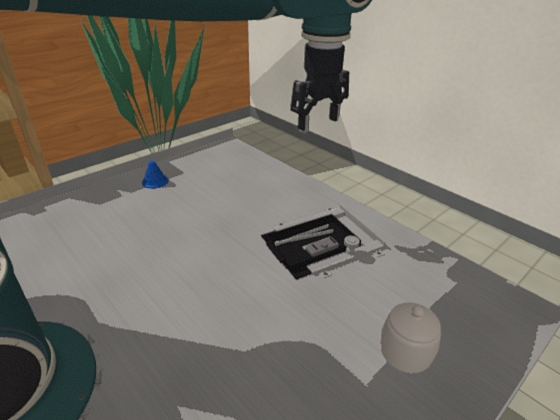

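Emit:
send_rows:
  plan:
    - [[-0.5,-0.5,-0.7],[0,0,0],-1]
    - [[-0.5,-0.5,-0.7],[0,0,0],-1]
    - [[-0.5,-0.5,-0.7],[0,0,0],-1]
    - [[-0.5,-0.5,-0.7],[0,0,0],-1]
    - [[-0.5,-0.5,-0.7],[0,0,0],-1]
    - [[-0.5,-0.5,-0.7],[0,0,0],-1]

```text
time: 1.4
tcp_pos: [599.8, -75.6, 322.3]
ee_rot: [3.139, 0.0, 1.57]
wrist_force: [-0.2, -0.3, -1.4]
width: 85.3
```

```bash
cat >> h.py <<'E'
from scipy.spatial.transform import Rotation as Ro
def wcap():
    s=env.get_state(); im=env.capture("wrist"); T=np.eye(4);T[:3,:3]=Ro.from_euler("xyz",s["ee_rot"]).as_matrix();T[:3,3]=s["tcp_pos"]
    p=env.camera_params("wrist"); return im,T@np.array(p["hand_eye"]),np.array(p["K"])
def watz(M,K,uv,z):
    d=np.linalg.inv(K)@[uv[0],uv[1],1.]; d=M[:3,:3]@np.array([d[0],-d[1],-d[2]]);o=M[:3,3];return o+d*(z-o[2])/d[2]
def wproj(M,K,P):
    q=np.linalg.inv(M)@np.append(P,1.);q=K@[q[0],-q[1],-q[2]];return q[:2]/q[2]
E
python3 - <<'E'
from h import *
np.set_printoptions(precision=4,suppress=True)
s=env.get_state();print(s["tcp_pos"],s["ee_rot"],s["time"])
im,M,K=wcap();cv2.imwrite("pics/w0.png",im[:,:,::-1]);print(M,env.camera_params("wrist").keys())
H={"screw_head":44,"tray_front":15,"runner":0,"tray":0,"tong":4,"scraper_head":4}
for n,z in H.items():
    for r in env.landmark_of(n,"wrist")[:2]: print(n,round(r["score"],2),np.array(r["xy"]),watz(M,K,r["xy"],z))
E
```

```text
[599.8495 -75.5874 322.3093] [3.1391 0.0004 1.5696] 1.4
[[  1.       0.0013  -0.0011 599.6766]
 [ -0.0009   0.9485   0.3167   4.527 ]
 [  0.0015  -0.3167   0.9485 480.425 ]
 [  0.       0.       0.       1.    ]] dict_keys(['K', 'hand_eye'])
screw_head 0.8 [313.7 212.6] [ 640.8981 -145.5571   44.    ]
tray_front 0.94 [214.8 130.3] [512.5624 -42.7054  15.    ]
tray 0.68 [290.9 145.9] [611.5693 -65.0673   0.    ]
tong 0.6 [288.1 125.5] [607.5994 -37.7111   4.    ]
scraper_head 0.68 [290.8 167.4] [611.5252 -93.7811   4.    ]
```

View pics/w0.png

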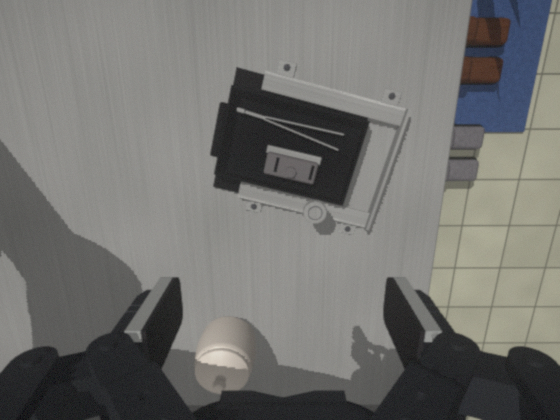

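```bash
python3 - <<'E'
from h import *
from scipy.optimize import least_squares
np.set_printoptions(precision=2,suppress=True)
im,M,K=wcap()
W=lambda p,P:np.array([p[0]+np.cos(p[2])*P[0]-np.sin(p[2])*P[1],p[1]+np.sin(p[2])*P[0]+np.cos(p[2])*P[1],P[2]])
obs=[((-95,85,9),(268,72)),((95,85,18),(408,107)),((95,-85,18),(367,230)),((-95,-85,9),(240,197)),((10,-70,44),(313.7,212.6))]
f=lambda p:np.concatenate([wproj(M,K,W(p,np.array(P,float)))-o for P,o in obs])
r=least_squares(f,[640,-75,-.24]);p=r.x;print(p,r.fun.reshape(-1,2),"screw",W(p,(10,-70,44)))
c=np.array([np.cos(p[2]),np.sin(p[2])])
for n,uv in(("wrist",None),):
    tf=watz(M,K,(214.8,130.3),15)[:2]-p[:2];print("front in runner",tf@c,tf@[-c[1],c[0]])
    t=watz(M,K,(290.9,145.9),0)[:2]-p[:2];print("tray in runner",t@c,t@[-c[1],c[0]])
S=4
big=cv2.resize(im[50:245,200:420],None,fx=3.6,fy=3.6,interpolation=cv2.INTER_CUBIC)[:,:,::-1].copy()
def dr(pts,col,dx=0):
    q=[((wproj(M,K,W(p,np.array(P,float)+[dx,0,0]))-[200,50]+.5)*3.6).astype(np.int32) for P in pts]
    cv2.polylines(big,[np.array(q)],True,col,1)
dr([(-95,85,9),(95,85,9),(95,-85,9),(-95,-85,9)],(0,255,0))
dr([(95,85,18),(95,-85,18)],(255,255,0))
th=np.linspace(0,6.28,30);dr([(10+15*np.cos(a),-70+15*np.sin(a),44) for a in th],(0,0,255))
d=tf@c+100
dr([(-100,35,20),(-100,-35,20)],(0,0,255),d);dr([(-90,80,4),(-90,-80,4)],(0,255,255),d)
cv2.imwrite("pics/w0b.png",big)
E
```

```text
[648.65 -73.75  -0.24] [[-3.65 -2.14]
 [ 3.6   1.41]
 [ 1.91  0.7 ]
 [-3.08  0.62]
 [ 1.22  0.54]] screw [ 641.64 -144.11   44.  ]
front in runner -140.38961779319786 -1.245264279807955
tray in runner -39.43515771475142 0.9055065459616528
```

View pics/w0b.png

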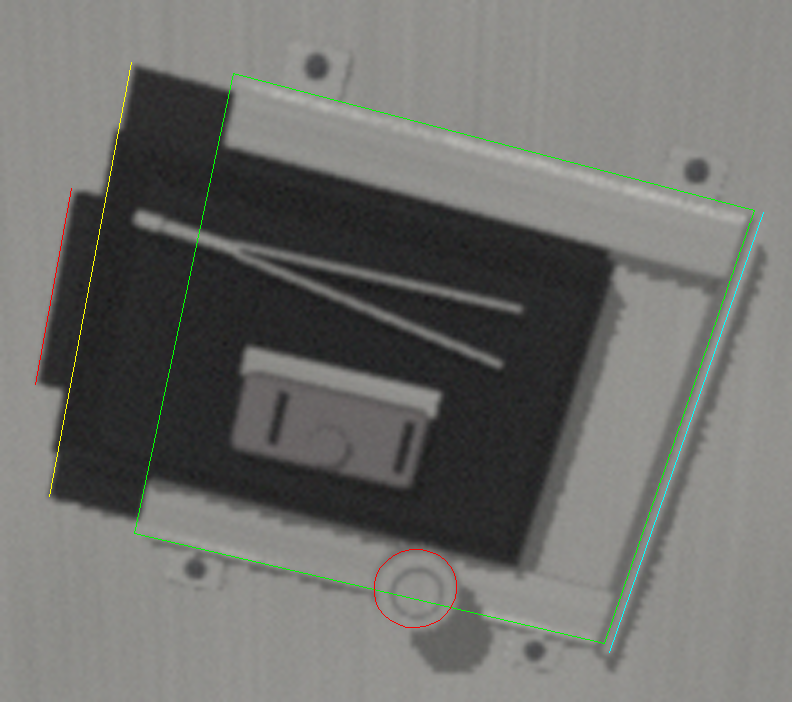

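The wrist picture shows the runner at yaw of about -0.24 rad, with its far corners at (408,107) and (367,230). The screw head is at (314,213), and the model overlay agrees. The tray is pulled out about 40 mm. Next I go in front of the pull with the jaws shut.

Emit:
send_rows:
  plan:
    - [[0.33,-0.97,0.95],[0,0,0.0764],1]
    - [[0.33,-0.97,0.95],[0,0,0.0764],1]
    - [[0.33,-0.97,0.95],[0,0,0.0764],1]
    - [[0.33,-0.97,0.95],[0,0,0.0764],1]
    - [[0.33,-0.97,0.95],[0,0,0.0764],1]
    - [[0.33,-0.97,0.95],[0,0,0.0764],1]
    - [[0.33,-0.97,0.95],[0,0,0.0764],1]
    - [[0.33,-0.97,0.95],[0,0,0.0764],1]

```text
time: 2.47
tcp_pos: [455.2, -25.2, 178.8]
ee_rot: [3.141, -0.0, 1.332]
wrist_force: [0.4, -0.2, 0.7]
width: 0.2
```

Emit:
send_rows:
  plan:
    - [[0,0,0.9],[0,0,0],1]
    - [[0,0,0.9],[0,0,0],1]
    - [[0,0,0.9],[0,0,0],1]
    - [[0,0,1.0],[0,0,0],1]
    - [[0,0,1.0],[0,0,0],1]
    - [[0,0,1.0],[0,0,0],1]

```text
time: 2.97
tcp_pos: [456.2, -25.4, 29.8]
ee_rot: [-3.141, 0.0, 1.332]
wrist_force: [-0.3, -0.0, -0.4]
width: 0.1
```

Emit:
send_rows:
  plan:
    - [[0,0.1,0.03],[0,0,0],1]
    - [[0,0.2,0.03],[0,0,0],1]
    - [[0,0.2,0.03],[0,0,0],1]

```text
time: 3.22
tcp_pos: [489.2, -33.3, 28.7]
ee_rot: [3.137, -0.0, 1.331]
wrist_force: [0.9, 0.0, -0.3]
width: -0.2
```

Emit:
send_rows:
  plan:
    - [[0,0.03,0.025],[0,0,0],1]
    - [[0,0.05,0.025],[0,0,0],1]
    - [[0,0.075,0.025],[0,0,0],1]
    - [[0,0.1,0.025],[0,0,0],1]
    - [[0,0.125,0.025],[0,0,0],1]
    - [[0,0.15,0.025],[0,0,0],1]
    - [[0,0.175,0.025],[0,0,0],1]
    - [[0,0.2,0.025],[0,0,0],1]
    - [[0,0.22,0.025],[0,0,0],1]
    - [[0,0.24,0.025],[0,0,0],1]

```text
time: 4.05
tcp_pos: [524.5, -41.9, 25.1]
ee_rot: [3.137, -0.0, 1.331]
wrist_force: [0.3, -0.6, -0.8]
width: -0.0
```

```bash
python3 - <<'E'
from h import *
im=env.capture("side");cv2.imwrite("pics/s1.png",cv2.resize(im[190:300,230:400],None,fx=4.5,fy=4.5,interpolation=cv2.INTER_CUBIC)[:,:,::-1])
print([ (r["xy"],atz("side",r["xy"],15)) for r in env.landmark_of("tray_front","side")[:1]])
E
```

```text
[([273.7, 254.0], array([511.88103224, -43.12424483,  15.        ]))]
```

View pics/s1.png

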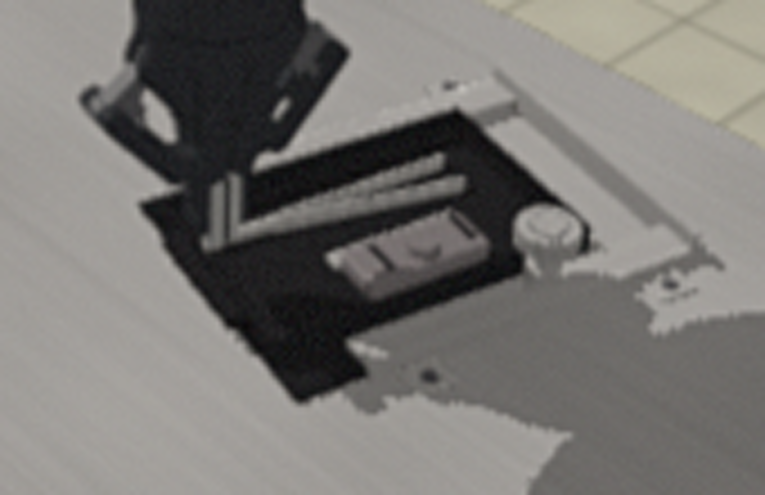

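```bash
python3 - <<'E'
from h import *
np.set_printoptions(precision=1,suppress=True)
p=(648.65,-73.75,-.24)
W=lambda P:np.array([p[0]+np.cos(p[2])*P[0]-np.sin(p[2])*P[1],p[1]+np.sin(p[2])*P[0]+np.cos(p[2])*P[1],P[2]])
f=lambda P:(proj("side",P)-[230,190]+.5)*4.5
for d in(-40,-30,-14): print(d,f(W((-90+d,80,4.))),f(W((-90+d,-80,4.))),f(W((-100+d,35,20.))),f(W((-100+d,-35,20.))))
for z in (8,25,40): print(z,f(np.array([524.5,-41.9,z])))
print("screw",f(W((10,-70,44.))))
im,M,K=wcap();cv2.imwrite("pics/w2.png",im[:,:,::-1])
for n,z in {"tray_front":15,"tong":4,"scraper_head":4,"tray":0}.items():
    for r in env.landmark_of(n,"wrist")[:1]: print(n,r["score"],np.array(r["xy"]),watz(M,K,r["xy"],z))
E
```

```text
-40 [139.4 206. ] [300.6 402.8] [162.3 236.9] [232.6 322.9]
-30 [156.9 200.4] [319.8 395.4] [180.6 230.9] [251.7 316. ]
-14 [184.6 191.5] [350.1 383.8] [209.6 221.3] [281.8 305.3]
8 [216.8 288.7]
25 [217.3 261.2]
40 [217.7 236.4]
screw [549.9 228.4]
tray_front 0.96 [257.8 254.9] [511.9 -40.1  15. ]
tong 0.7 [429.8 201.8] [606.9 -36.8   4. ]
scraper_head 0.83 [450.2 288.3] [612.8 -92.3   4. ]
tray 0.62 [440.2 246.3] [611.2 -66.4   0. ]
```

View pics/w2.png

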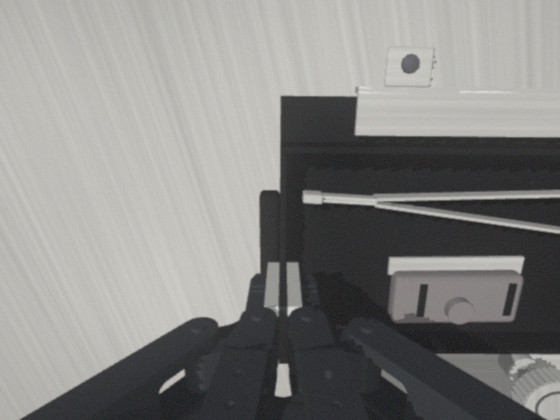

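```bash
python3 - <<'E'
from h import *
np.set_printoptions(precision=1,suppress=True)
im,M,K=wcap()
s=env.get_state();R=Ro.from_euler("xyz",s["ee_rot"]).as_matrix()
print(s["tcp_pos"],s["wrist_force"],s["moment"],M[:3,3])
for z in(-20,-10,0,8,17,25): # along tool z; pad edges at tool x +-11
    for x in(-11,0,11): print(z,x,wproj(M,K,s["tcp_pos"]+R@[x,0,z]),end=" ")
    print()
p=(648.65,-73.75,-.24)
W=lambda P:np.array([p[0]+np.cos(p[2])*P[0]-np.sin(p[2])*P[1],p[1]+np.sin(p[2])*P[0]+np.cos(p[2])*P[1],P[2]])
for P in((-140,35,20.),(-140,-35,20.),(-130,80,4.)):print(P,wproj(M,K,W(P)))
E
```

```text
[524.1 -41.9  25.2] [-0.  -0.2 -0.6] [-0.1 -0.  -0. ] [542.8  36.  183.4]
-20 -11 [281.9 303.7] -20 0 [281.9 282.3] -20 11 [281.9 259.9] 
-10 -11 [282.  291.8] -10 0 [282.  271.4] -10 11 [282.  250.1] 
0 -11 [282.  281.2] 0 0 [282.  261.7] 0 11 [282.  241.3] 
8 -11 [282.1 273.5] 8 0 [282.1 254.6] 8 11 [282.1 235. ] 
17 -11 [282.1 265.6] 17 0 [282.1 247.4] 17 11 [282.1 228.5] 
25 -11 [282.1 259. ] 25 0 [282.1 241.4] 25 11 [282.1 223.2] 
(-140, 35, 20.0) [258.2 193.7]
(-140, -35, 20.0) [260.9 317.7]
(-130, 80, 4.0) [279.   95.2]
```

```bash
python3 - <<'E'
import cv2,numpy as np
g=lambda im:(255*np.clip(im/90.,0,1)**.5).astype(np.uint8)
a=cv2.resize(cv2.imread("pics/w2.png")[180:340,220:350],(390,480),interpolation=cv2.INTER_CUBIC)
from h import env
s=env.capture("side")[:,:,::-1][200:280,235:300]
b=cv2.resize(s,(390,480),interpolation=cv2.INTER_CUBIC)
cv2.imwrite("pics/e.png",np.hstack([g(a),g(b)]))
E
```

```text
(no output)
```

View pics/e.png

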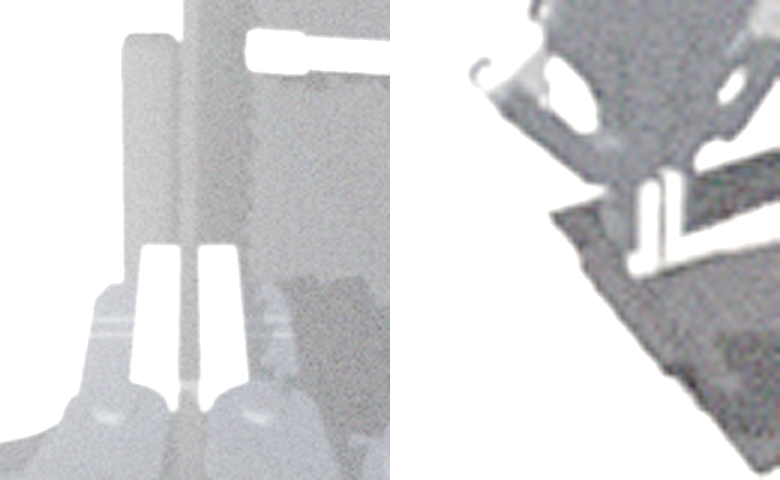

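The enhanced view shows the shut fingertips well above the pull. Their end is at wrist row 262, at roughly z = 33 mm in the side view, and the tray has not moved. I'll back off and find the real tip height by touching the shelf gently.

Emit:
send_rows:
  plan:
    - [[0,-0.2,0],[0,0,0],1]
    - [[0,-0.33,0],[0,0,0],1]
    - [[0,-0.33,0],[0,0,0],1]
    - [[0,-0.33,0.05],[0,0,0],1]
    - [[0,-0.33,0.05],[0,0,0],1]

```text
time: 4.92
tcp_pos: [476.1, -30.1, 16.5]
ee_rot: [3.137, -0.0, 1.331]
wrist_force: [0.0, 0.6, -0.4]
width: 0.1
```

Emit:
send_rows:
  plan:
    - [[0,0,0.01],[0,0,0],1]
    - [[0,0,0.02],[0,0,0],1]
    - [[0,0,0.02],[0,0,0],1]

```text
time: 5.17
tcp_pos: [476.2, -30.2, 13.0]
ee_rot: [3.138, -0.0, 1.331]
wrist_force: [-0.4, 0.4, 0.5]
width: 0.2
```

Emit:
send_rows:
  plan:
    - [[0,0,0.02],[0,0,0],1]
    - [[0,0,0.04],[0,0,0],1]
    - [[0,0,0.04],[0,0,0],1]

```text
time: 5.42
tcp_pos: [476.0, -30.2, 6.2]
ee_rot: [3.139, -0.0, 1.331]
wrist_force: [-1.2, 0.2, 0.2]
width: 0.1
```

```bash
python3 - <<'E'
from h import *
np.set_printoptions(precision=1,suppress=True)
s=env.capture("side")[:,:,::-1];im,M,K=wcap()
st=env.get_state();print(st["tcp_pos"],st["wrist_force"],st["joint_pos"])
c=np.round(proj("side",st["tcp_pos"])).astype(int);print(c,proj("side",[st["tcp_pos"][0],st["tcp_pos"][1],0]))
a=cv2.resize(s[c[1]-40:c[1]+30,c[0]-30:c[0]+30],(390,455),interpolation=cv2.INTER_CUBIC)
b=cv2.resize(im[:,:,::-1][180:320,220:340],(390,455),interpolation=cv2.INTER_CUBIC)
cv2.imwrite("pics/e2.png",np.hstack([a,b]))
E
```

```text
[476.2 -30.2   6.8] [ 0.3  0.4 -0.7] [-0.1 -0.2  2.1 -0.   1.2  0.1]
[257 261] [256.9 263.8]
```

View pics/e2.png

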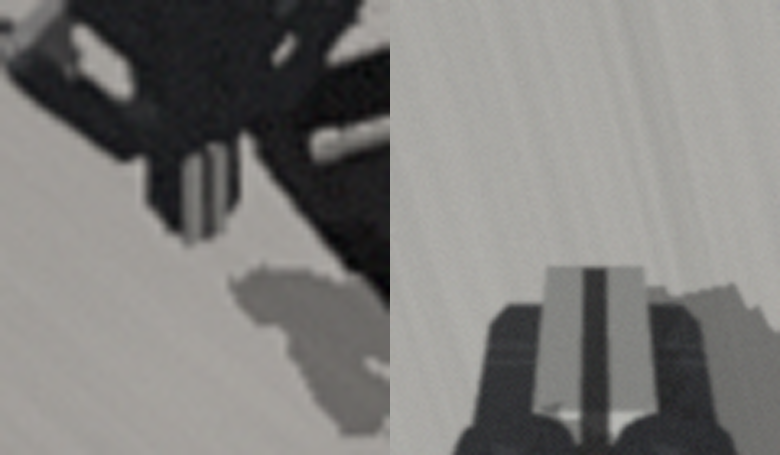

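The side crop puts the tip at about z = 13 mm while the TCP is at 6.5 mm. So the real tips are about 6 mm behind the TCP, not 17 mm ahead. I'll go down to a tip height of about 7 mm and push.

Emit:
send_rows:
  plan:
    - [[0,0,0.02],[0,0,0],1]
    - [[0,0,0.035],[0,0,0],1]
    - [[0,0,0.035],[0,0,0],1]

```text
time: 5.77
tcp_pos: [475.9, -30.2, 1.0]
ee_rot: [3.139, -0.0, 1.331]
wrist_force: [-0.8, -1.4, 0.0]
width: 0.1
```

Emit:
send_rows:
  plan:
    - [[0,0.04,0],[0,0,0],1]
    - [[0,0.07,0],[0,0,0],1]
    - [[0,0.1,0],[0,0,0],1]
    - [[0,0.13,0],[0,0,0],1]
    - [[0,0.16,0],[0,0,0],1]
    - [[0,0.18,0],[0,0,0],1]
    - [[0,0.2,0],[0,0,0],1]

```text
time: 6.35
tcp_pos: [505.4, -37.4, 1.0]
ee_rot: [3.139, -0.0, 1.331]
wrist_force: [-0.1, 0.3, -0.1]
width: 0.2
```

Emit:
send_rows:
  plan:
    - [[0,0.03,0],[0,0,0],1]
    - [[0,0.05,0],[0,0,0],1]
    - [[0,0.07,0],[0,0,0],1]
    - [[0,0.09,0],[0,0,0],1]
    - [[0,0.11,0],[0,0,0],1]
    - [[0,0.13,0],[0,0,0],1]

```text
time: 6.85
tcp_pos: [524.6, -42.1, 1.0]
ee_rot: [3.139, -0.0, 1.331]
wrist_force: [-2.1, 0.2, -0.2]
width: 0.0
```

Emit:
send_rows:
  plan:
    - [[0,0.02,0],[0,0,0],1]
    - [[0,0.035,0],[0,0,0],1]
    - [[0,0.05,0],[0,0,0],1]
    - [[0,0.06,0],[0,0,0],1]

```text
time: 7.18
tcp_pos: [533.6, -44.3, 1.0]
ee_rot: [3.139, -0.0, 1.331]
wrist_force: [-1.8, 0.3, 0.1]
width: 0.2
```

Emit:
send_rows:
  plan:
    - [[0,0.01,0],[0,0,0],1]
    - [[0,0.02,0],[0,0,0],1]

```text
time: 7.35
tcp_pos: [536.7, -45.0, 1.0]
ee_rot: [3.139, -0.0, 1.331]
wrist_force: [-2.3, 0.4, -0.4]
width: 0.2
```

Emit:
send_rows:
  plan:
    - [[0,0.01,0],[0,0,0],1]
    - [[0,0.015,0],[0,0,0],1]

```text
time: 7.52
tcp_pos: [539.0, -45.6, 1.0]
ee_rot: [3.139, -0.0, 1.331]
wrist_force: [-2.4, 0.8, -1.0]
width: -0.2
```

Emit:
send_rows:
  plan:
    - [[0,0.01,0],[0,0,0],1]
    - [[0,0.015,0],[0,0,0],1]

```text
time: 7.68
tcp_pos: [541.4, -46.2, 1.0]
ee_rot: [3.139, -0.0, 1.331]
wrist_force: [-2.4, 1.1, -0.6]
width: -0.1
```

Emit:
send_rows:
  plan:
    - [[0,0.01,0],[0,0,0],1]
    - [[0,0.01,0],[0,0,0],1]

```text
time: 7.85
tcp_pos: [543.1, -46.6, 1.1]
ee_rot: [3.139, -0.0, 1.331]
wrist_force: [-0.8, 0.2, 0.1]
width: -0.2
```

Emit:
send_rows:
  plan:
    - [[0,0.01,0],[0,0,0],1]
    - [[0,0.01,0],[0,0,0],1]

```text
time: 8.02
tcp_pos: [544.9, -47.1, 1.1]
ee_rot: [3.138, -0.0, 1.331]
wrist_force: [-0.2, 0.7, 0.3]
width: 0.3
```

Emit:
send_rows:
  plan:
    - [[0,0.01,0],[0,0,0],1]
    - [[0,0.01,0],[0,0,0],1]

```text
time: 8.18
tcp_pos: [546.6, -47.5, 1.2]
ee_rot: [3.138, -0.0, 1.331]
wrist_force: [-0.5, 0.8, 0.3]
width: 0.4
```

Emit:
send_rows:
  plan:
    - [[0,0.01,0],[0,0,0],1]
    - [[0,0.01,0],[0,0,0],1]

```text
time: 8.35
tcp_pos: [547.9, -47.7, 1.1]
ee_rot: [3.139, -0.0, 1.331]
wrist_force: [-4.6, 2.5, 1.4]
width: -0.4
```

Emit:
send_rows:
  plan:
    - [[0,0.01,0],[0,0,0],1]
    - [[0,0.01,0],[0,0,0],1]

```text
time: 8.52
tcp_pos: [548.2, -47.6, 1.0]
ee_rot: [-3.141, -0.001, 1.331]
wrist_force: [-14.2, 4.6, 8.5]
width: -0.1
```

```bash
cat > chk.py <<'E'
from h import *
np.set_printoptions(precision=1,suppress=True)
p=(648.65,-73.75,-.24);c,s_=np.cos(p[2]),np.sin(p[2])
im,M,K=wcap();cv2.imwrite("pics/wc.png",im[:,:,::-1])
st=env.get_state();print(st["time"],st["tcp_pos"],st["wrist_force"],st["joint_pos"])
for cam in("wrist","side","scene"):
  if cam!="wrist": env.capture(cam)
  for n,z in {"tray_front":15,"tray":0,"tong":4,"scraper_head":4,"screw_head":44}.items():
    for r in env.landmark_of(n,cam)[:1]:
        P=watz(M,K,r["xy"],z) if cam=="wrist" else atz(cam,r["xy"],z)
        d=P[:2]-p[:2];print(cam,n,round(r["score"],2),np.array(r["xy"]),P,"runner",np.array([c*d[0]+s_*d[1],-s_*d[0]+c*d[1]]))
E
python3 chk.py
```

```text
8.5667 [548.2 -47.6   1. ] [-14.4   4.7   9.6] [-0.1 -0.   1.9  0.   1.2  0.1]
wrist tray_front 0.56 [296.3 280.1] [554.1 -51.5  15. ] runner [-97.1  -0.9]
wrist tray 0.87 [494.9 263. ] [651.5 -74.1  -0. ] runner [2.8 0.4]
wrist tong 0.85 [486. 217.] [646.6 -46.2   4. ] runner [-8.5 26.2]
wrist scraper_head 0.82 [505.4 314.8] [ 653.1 -102.8    4. ] runner [ 11.2 -27.2]
side tray_front 0.74 [293.7 245.6] [563.1 -51.3  15. ] runner [-88.5   1.5]
side tray 0.55 [328.8 237.7] [656.4 -71.7   0. ] runner [7.1 3.8]
side tong 0.62 [318.5 229. ] [658.8 -36.9   4. ] runner [ 1.1 38.2]
side scraper_head 0.74 [335.8 242.6] [650.9 -97.1   4. ] runner [  7.8 -22.1]
side screw_head 0.77 [354.8 236.9] [ 655.7 -141.3   44. ] runner [ 22.9 -63.9]
scene tray_front 0.64 [263.7 224.9] [557.5 -37.6  15. ] runner [-97.1  13.5]
scene tray 0.57 [243.6 255. ] [646.5 -78.2   0. ] runner [-1.  -4.8]
scene tong 0.67 [260.6 254.1] [645.7 -38.2   4. ] runner [-11.3  33.8]
scene scraper_head 0.8 [234.  257.6] [659.4 -98.8   4. ] runner [ 16.4 -21.7]
scene screw_head 0.69 [217.9 244.2] [ 657.  -132.6   44. ] runner [ 22.1 -55.2]
```

Emit:
send_rows:
  plan:
    - [[0,-0.1,0],[0,0,0],1]
    - [[0,-0.13,-0.05],[0,0,0],1]
    - [[0,-0.13,-0.3],[0,0,0],1]
    - [[0,-0.13,-0.6],[0,0,0],1]
    - [[0,-0.13,-0.9],[0,0,0],1]
    - [[0,-0.13,-1.0],[0,0,0],1]
    - [[0,-0.13,-1.0],[0,0,0],-1]

```text
time: 10.0
tcp_pos: [531.6, -43.4, 158.1]
ee_rot: [3.133, -0.001, 1.331]
wrist_force: [-0.6, -0.3, 0.7]
width: 10.8
```

```bash
python3 chk.py | grep -v scene
```

```text
10.05 [530.8 -43.3 154.9] [ 0.3  0.3 -1.1] [-0.1 -0.2  1.8  0.   1.5  0.1]
wrist tray_front 0.84 [306.1 189.5] [552.7 -50.3  15. ] runner [-98.7   0. ]
wrist tong 0.62 [409.6 158.1] [648.9 -47.1   4. ] runner [-6.1 25.9]
wrist scraper_head 0.95 [422.9 213.7] [ 654.5 -102.6    4. ] runner [ 12.5 -26.6]
wrist screw_head 0.68 [429.3 277. ] [ 639.8 -144.9   44. ] runner [  8.3 -71.2]
side tray_front 0.65 [292.7 247.1] [557.9 -53.5  15. ] runner [-93.   -1.9]
side tray 0.56 [324.4 237.7] [648.8 -65.    0. ] runner [-1.9  8.6]
side tong 0.6 [318.5 232.5] [648.9 -46.    4. ] runner [-6.3 27. ]
side scraper_head 0.9 [337.4 244.3] [ 649.  -103.4    4. ] runner [  7.4 -28.7]
side screw_head 0.55 [354.9 234.9] [ 661.3 -137.    44. ] runner [ 27.3 -58.4]
```

Emit:
send_rows:
  plan:
    - [[-0.12,0.22,0.05],[0,0,-0.039],-0.2]
    - [[-0.24,0.44,0.1],[0,0,-0.078],-0.2]
    - [[-0.36,0.66,0.15],[0,0,-0.117],-0.2]
    - [[-0.485,0.873,0.23],[0,0,-0.156],-0.2]
    - [[-0.485,0.873,0.23],[0,0,-0.195],-0.2]
    - [[-0.485,0.873,0.23],[0,0,-0.234],-0.2]
    - [[-0.485,0.873,0.23],[0,0,-0.273],-0.2]
    - [[-0.485,0.873,0.23],[0,0,-0.312],-0.2]
    - [[-0.485,0.873,0.23],[0,0,-0.351],-0.2]
    - [[-0.485,0.873,0.23],[0,0,-0.39],-0.2]

```text
time: 11.73
tcp_pos: [639.3, -144.9, 116.3]
ee_rot: [3.141, -0.001, 2.562]
wrist_force: [0.1, -0.6, 0.4]
width: 51.6
```

```bash
python3 chk.py | grep -E "screw|^[0-9]"
```

```text
11.7833 [ 639.3 -144.9  116.3] [ 1.   0.  -0.5] [-0.3  0.1  1.6  0.   1.4 -1.3]
wrist screw_head 0.67 [282.  219.4] [ 641.2 -147.9   44. ] runner [ 10.4 -73.8]
side screw_head 0.81 [350.2 238.3] [ 644.6 -137.8   44. ] runner [ 11.2 -63.2]
scene screw_head 0.79 [217.  239.7] [ 642.8 -136.9   44. ] runner [  9.3 -62.7]
```

Emit:
send_rows:
  plan:
    - [[0,0,0],[0,0,-0.039],-0.2]
    - [[0,0,0],[0,0,-0.078],-0.2]
    - [[0,0,0],[0,0,-0.117],-0.2]
    - [[0,0,0],[0,0,-0.156],-0.2]
    - [[0,0,0],[0,0,-0.195],-0.2]
    - [[0,0,0],[0,0,-0.234],-0.2]
    - [[0,0,0],[0,0,-0.273],-0.2]
    - [[0,0,0],[0,0,-0.312],-0.2]
    - [[0,0,0],[0,0,-0.351],-0.2]
    - [[0,0,0],[0,0,-0.37],-0.2]

```text
time: 13.47
tcp_pos: [639.2, -144.9, 116.4]
ee_rot: [3.141, 0.0, -2.557]
wrist_force: [0.2, 0.4, -0.1]
width: 51.4
```

```bash
python3 chk.py | grep -E "screw|^[0-9]"
```

```text
13.5167 [ 639.3 -144.8  116.4] [0.1 0.6 0.3] [-0.3  0.1  1.6  0.   1.4 -2.4]
wrist screw_head 0.72 [278.5 217.7] [ 642.  -147.6   44. ] runner [ 11.  -73.3]
side screw_head 0.97 [352.2 237.3] [ 650.4 -138.4   44. ] runner [ 17.1 -62.4]
scene screw_head 0.62 [215.7 239.7] [ 642.9 -139.8   44. ] runner [ 10.1 -65.6]
```

```bash
python3 - <<'E'
from h import *
np.set_printoptions(precision=1,suppress=True)
im,M,K=wcap();r=env.trace("screw_head","wrist")[0];m=r["mask"];print(r["bbox"],m.sum())
v=im[:,:,::-1].copy()
for x,y in((640,-145),(642,-147),(641,-143)):
    q=np.array([wproj(M,K,np.array([x+15*np.cos(a),y+15*np.sin(a),44])) for a in np.linspace(0,6.28,40)])
    cv2.polylines(v,[q.round().astype(np.int32)],True,{640:(0,255,0),642:(0,0,255),641:(255,255,0)}[x],1)
cv2.imwrite("pics/w3.png",v)
E
```

```text
[186.7, 90.9, 497.3, 383.9] 13046
```

View pics/w3.png

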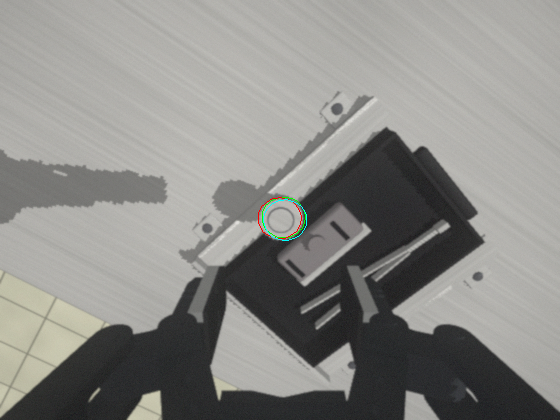

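Emit:
send_rows:
  plan:
    - [[-0.007,-0.013,0.2],[0,0,0],-0.2]
    - [[-0.007,-0.013,0.4],[0,0,0],-0.2]
    - [[-0.007,-0.013,0.5],[0,0,0],-0.2]
    - [[-0.007,-0.013,0.5],[0,0,0],-0.2]

```text
time: 14.8
tcp_pos: [639.3, -145.3, 37.5]
ee_rot: [3.137, -0.004, -2.565]
wrist_force: [-0.4, 0.1, 0.1]
width: 51.0
```

```bash
python3 - <<'E'
from h import *
np.set_printoptions(precision=1,suppress=True)
s=env.capture("side")[:,:,::-1];im,M,K=wcap()
st=env.get_state();P=st["tcp_pos"];print(P,st["wrist_force"],st["moment"])
c=np.round(proj("side",P)).astype(int);print(c,[proj("side",[P[0],P[1],z]) for z in(33,44,60)])
a=cv2.resize(s[c[1]-50:c[1]+30,c[0]-40:c[0]+40],(400,400),interpolation=cv2.INTER_CUBIC)
b=cv2.resize(im[:,:,::-1][180:340,200:360],(400,400),interpolation=cv2.INTER_CUBIC)
cv2.imwrite("pics/e3.png",np.hstack([a,b]))
E
```

```text
[ 641.3 -145.9   42. ] [0.  0.8 1.5] [ 0. -0. -0.]
[352 241] [array([351.6, 244.8]), array([352.2, 240.7]), array([353.1, 234.7])]
```

View pics/e3.png

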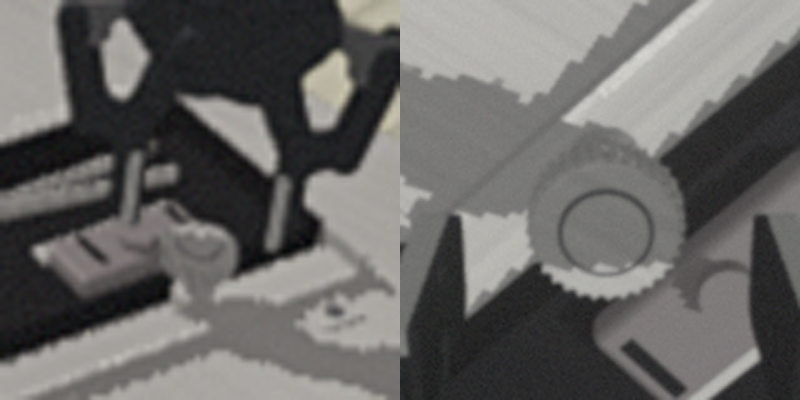

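Emit:
send_rows:
  plan:
    - [[0,0,0.06],[0,0,0],-0.2]
    - [[0,0,0.125],[0,0,0],-0.2]
    - [[0,0,0.125],[0,0,0],-0.2]
    - [[0,0,0.125],[0,0,0],-0.2]

```text
time: 15.23
tcp_pos: [641.1, -145.8, 23.0]
ee_rot: [3.14, -0.001, -2.565]
wrist_force: [-0.6, -0.1, -0.8]
width: 51.0
```

Emit:
send_rows:
  plan:
    - [[0,0,0],[0,0,0],0.6]
    - [[0,0,0],[0,0,0],0.6]
    - [[0,0,0],[0,0,0],0.6]
    - [[0,0,0],[0,0,0],0.6]
    - [[0,0,0],[0,0,0],0.6]
    - [[0,0,0],[0,0,0],0.6]
    - [[0,0,0],[0,0,0],0.6]
  grip_force: 30

```text
time: 15.82
tcp_pos: [641.2, -145.6, 23.5]
ee_rot: [3.14, -0.0, -2.564]
wrist_force: [-3.5, 2.7, 6.1]
width: 27.2
```

```bash
cat > st.py <<'E'
from h import *
np.set_printoptions(precision=3,suppress=True)
st=env.get_state();print(st["time"],st["tcp_pos"],st["ee_rot"],"F",st["wrist_force"],"M",st["moment"],"q6",st["joint_pos"][5],"w",round(st["width"],1))
E
python3 st.py
```

```text
15.8167 [ 641.237 -145.646   23.534] [ 3.14  -0.    -2.564] F [-3.518  2.726  6.072] M [0.584 0.56  0.041] q6 -2.410621325831585 w 27.2
```

Emit:
send_rows:
  plan:
    - [[0,0,0],[0,0,0.02],0.6]
    - [[0,0,0],[0,0,0.04],0.6]
    - [[0,0,0],[0,0,0.06],0.6]
    - [[0,0,0],[0,0,0.08],0.6]

```text
time: 16.15
tcp_pos: [641.0, -145.3, 23.6]
ee_rot: [3.14, -0.001, -2.819]
wrist_force: [-2.9, 3.8, 3.0]
width: 27.3
```

```bash
python3 st.py;python3 - <<'E'
from h import *
s=env.capture("side")[:,:,::-1];im,M,K=wcap()
a=cv2.resize(s[191:271,312:392],(400,400),interpolation=cv2.INTER_CUBIC)
b=cv2.resize(im[:,:,::-1][180:340,200:360],(400,400),interpolation=cv2.INTER_CUBIC)
cv2.imwrite("pics/e4.png",np.hstack([a,b]))
E
```

```text
16.15 [ 641.045 -145.306   23.575] [ 3.14  -0.001 -2.819] F [-2.941  3.798  2.963] M [0.838 0.568 0.044] q6 -2.156164054275712 w 27.3
```

View pics/e4.png

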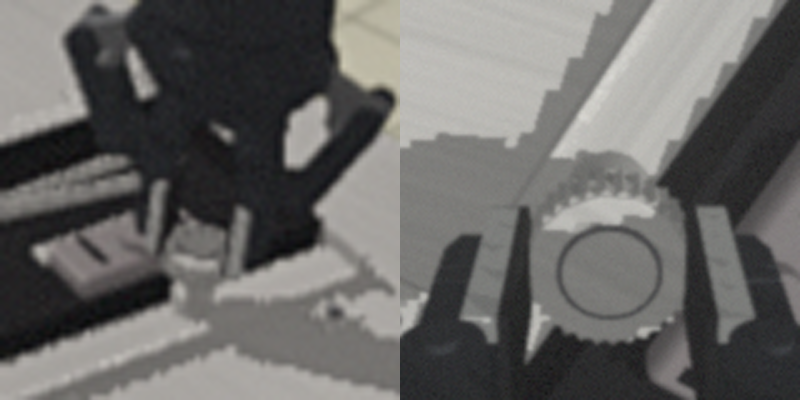

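The grasp is centred on the knurled head, at crop (605,270) between the pads, and the vertical moment is about 0.04 N m, which fits free run. I keep turning.

Emit:
send_rows:
  plan:
    - [[0,0,0],[0,0,0.035],0.6]
    - [[0,0,0],[0,0,0.07],0.6]
    - [[0,0,0],[0,0,0.105],0.6]
    - [[0,0,0],[0,0,0.14],0.6]
    - [[0,0,0],[0,0,0.175],0.6]

```text
time: 16.67
tcp_pos: [640.9, -144.5, 23.5]
ee_rot: [3.139, -0.002, 2.91]
wrist_force: [-1.5, 8.1, 0.6]
width: 27.7
```

```bash
python3 st.py
```

```text
16.6667 [ 640.911 -144.499   23.469] [ 3.139 -0.002  2.91 ] F [-1.528  8.126  0.583] M [1.375 0.252 0.057] q6 -1.6012279757110481 w 27.7
```

Emit:
send_rows:
  plan:
    - [[0,0,0],[0,0,0.03],0.6]
    - [[0,0,0],[0,0,0.06],0.6]

```text
time: 16.83
tcp_pos: [641.0, -144.0, 23.4]
ee_rot: [3.139, -0.003, 2.716]
wrist_force: [-0.1, 5.6, 0.6]
width: 27.9
```

```bash
python3 st.py
```

```text
16.8333 [ 640.951 -143.987   23.438] [ 3.139 -0.003  2.716] F [-0.077  5.635  0.599] M [0.951 0.051 0.062] q6 -1.4076337996117085 w 27.9
```

Emit:
send_rows:
  plan:
    - [[0,0,0],[0,0,0.03],0.6]
    - [[0,0,0],[0,0,0.06],0.6]

```text
time: 17.0
tcp_pos: [641.0, -143.6, 23.4]
ee_rot: [3.139, -0.004, 2.523]
wrist_force: [0.9, 4.4, -0.3]
width: 27.4
```

```bash
python3 st.py
```

```text
17.0 [ 641.042 -143.589   23.369] [ 3.139 -0.004  2.523] F [ 0.937  4.392 -0.322] M [ 0.769 -0.177  0.029] q6 -1.2141912329485276 w 27.4
```

Emit:
send_rows:
  plan:
    - [[0,0,0],[0,0,0.03],0.6]
    - [[0,0,0],[0,0,0.06],0.6]

```text
time: 17.17
tcp_pos: [641.2, -143.2, 23.3]
ee_rot: [3.139, -0.004, 2.33]
wrist_force: [2.7, 3.7, 0.4]
width: 27.8
```

```bash
python3 st.py
```

```text
17.1667 [ 641.213 -143.223   23.306] [ 3.139 -0.004  2.33 ] F [2.685 3.692 0.437] M [ 0.664 -0.309  0.072] q6 -1.0207640516437115 w 27.8
```

```bash
cat > st.py <<'E'
from h import *
np.set_printoptions(precision=3,suppress=True)
m=[env.get_state()["moment"][2]]
for _ in range(3): env.capture("side");m.append(env.get_state()["moment"][2])
st=env.get_state();print(round(st["time"],2),st["tcp_pos"],"yaw",st["ee_rot"][2].round(3),"F",st["wrist_force"],"Mz",np.array(m),"mean",np.mean(m).round(3),"q6",st["joint_pos"][5].round(3),"w",round(st["width"],1))
E
python3 st.py
```

```text
17.32 [ 641.182 -143.3     23.297] yaw 2.337 F [ 1.546  4.952 -1.543] Mz [ 0.072 -0.023 -0.036  0.054] mean 0.017 q6 -1.028 w 27.5
```

Emit:
send_rows:
  plan:
    - [[0,0,0],[0,0,0.03],0.6]
    - [[0,0,0],[0,0,0.06],0.6]

```text
time: 17.48
tcp_pos: [641.4, -143.1, 23.3]
ee_rot: [3.139, -0.005, 2.149]
wrist_force: [2.2, 3.6, -2.4]
width: 27.2
```

```bash
python3 st.py
```

```text
17.63 [ 641.404 -143.079   23.285] yaw 2.152 F [ 1.884  4.26  -1.959] Mz [ 0.031 -0.01  -0.055 -0.026] mean -0.015 q6 -0.843 w 27.3
```

Emit:
send_rows:
  plan:
    - [[0,0,0],[0,0,0.03],0.6]
    - [[0,0,0],[0,0,0.06],0.6]

```text
time: 17.8
tcp_pos: [641.6, -142.9, 23.3]
ee_rot: [3.14, -0.005, 1.965]
wrist_force: [3.6, 5.1, -1.9]
width: 27.5
```

```bash
sed -i 's/"w",round/"eff",st["effort"][5].round(3),"w",round/' st.py; python3 st.py
```

```text
17.95 [ 641.655 -142.94    23.235] yaw 1.967 F [ 3.549  3.546 -2.376] Mz [ 0.146  0.011 -0.029 -0.053] mean 0.019 q6 -0.658 eff 0.905 w 27.3
```

Emit:
send_rows:
  plan:
    - [[0,0,0],[0,0,0.03],0.6]
    - [[0,0,0],[0,0,0.06],0.6]

```text
time: 18.12
tcp_pos: [642.0, -142.8, 23.3]
ee_rot: [3.14, -0.005, 1.78]
wrist_force: [5.6, 4.2, -2.3]
width: 27.6
```

```bash
python3 st.py
```

```text
18.27 [ 641.98  -142.785   23.251] yaw 1.782 F [ 3.854  3.352 -1.815] Mz [ 0.241  0.082  0.051 -0.005] mean 0.092 q6 -0.473 eff 0.969 w 27.3
```

```bash
python3 st.py; cd pics; python3 - <<'E'
E
```

```text
18.42 [ 641.958 -142.81    23.226] yaw 1.783 F [ 5.073  4.074 -2.126] Mz [-0.005  0.05   0.055  0.009] mean 0.027 q6 -0.474 eff 0.049 w 27.9
```

Emit:
send_rows:
  plan:
    - [[0,0,0],[0,0,0.015],0.6]

```text
time: 18.5
tcp_pos: [642.2, -142.7, 23.2]
ee_rot: [3.139, -0.005, 1.742]
wrist_force: [1.6, 2.3, -1.4]
width: 27.6
```

```bash
python3 st.py
```

```text
18.65 [ 642.127 -142.746   23.25 ] yaw 1.74 F [ 3.765  3.712 -1.66 ] Mz [0.195 0.168 0.108 0.119] mean 0.148 q6 -0.431 eff 0.591 w 27.5
```

```bash
python3 st.py; python3 st.py
```

```text
18.8 [ 642.09  -142.768   23.252] yaw 1.739 F [ 4.456  4.185 -2.993] Mz [0.119 0.174 0.129 0.162] mean 0.146 q6 -0.43 eff 0.012 w 27.8
18.95 [ 642.076 -142.752   23.213] yaw 1.738 F [ 3.322  3.324 -2.139] Mz [0.162 0.144 0.193 0.112] mean 0.153 q6 -0.429 eff 0.173 w 27.3
```

The moment holds steady at 0.15 N m, which is finger-tight. I stop turning and let go.

Emit:
send_rows:
  plan:
    - [[0,0,0],[0,0,0],-0.2]
    - [[0,0,0],[0,0,0],-0.2]
    - [[0,0,0],[0,0,0],-0.2]
    - [[0,0,0],[0,0,0],-0.2]
    - [[0,0,0],[0,0,0],-0.2]

```text
time: 19.37
tcp_pos: [642.0, -142.9, 23.3]
ee_rot: [3.14, -0.005, 1.738]
wrist_force: [0.1, 0.2, -0.2]
width: 51.2
```

```bash
python3 st.py
```

```text
19.52 [ 642.075 -142.83    23.282] yaw 1.738 F [ 0.164 -0.362 -0.128] Mz [-0.045  0.011 -0.026 -0.042] mean -0.025 q6 -0.429 eff -0.005 w 51.1
```

Released reading is about -0.025 N m, so the held moment was roughly 0.17. For a cheap check that it really is seated, I regrip and nudge by 0.03 rad only.

Emit:
send_rows:
  plan:
    - [[0,0,0],[0,0,0],0.6]
    - [[0,0,0],[0,0,0],0.6]
    - [[0,0,0],[0,0,0],0.6]
    - [[0,0,0],[0,0,0],0.6]
    - [[0,0,0],[0,0,0],0.6]
    - [[0,0,0],[0,0,0],0.6]
    - [[0,0,0],[0,0,0],0.6]

```text
time: 20.1
tcp_pos: [642.3, -142.8, 23.5]
ee_rot: [3.139, -0.005, 1.738]
wrist_force: [2.3, -0.2, 2.8]
width: 27.5
```

```bash
python3 st.py
```

```text
20.25 [ 642.248 -142.809   23.476] yaw 1.738 F [1.974 0.529 2.937] Mz [ 0.027  0.004  0.005 -0.027] mean 0.002 q6 -0.429 eff 0.004 w 27.1
```

Emit:
send_rows:
  plan:
    - [[0,0,0],[0,0,0.01],0.6]
    - [[0,0,0],[0,0,0.01],0.6]

```text
time: 20.42
tcp_pos: [642.3, -142.8, 23.5]
ee_rot: [3.139, -0.005, 1.706]
wrist_force: [2.1, 0.3, 3.4]
width: 27.6
```

```bash
python3 st.py;python3 st.py
```

```text
20.57 [ 642.315 -142.779   23.512] yaw 1.708 F [1.912 0.248 3.645] Mz [0.096 0.088 0.131 0.075] mean 0.097 q6 -0.399 eff 0.169 w 27.7
20.72 [ 642.296 -142.826   23.526] yaw 1.707 F [2.58  1.602 3.798] Mz [0.075 0.148 0.108 0.137] mean 0.117 q6 -0.398 eff 0.113 w 27.4
```

It resists with about 0.12 N m after 0.03 rad, so it is seated. I release, lift and check.

Emit:
send_rows:
  plan:
    - [[0,0,0],[0,0,0],-0.2]
    - [[0,0,0],[0,0,0],-0.2]
    - [[0,0,0],[0,0,0],-0.2]
    - [[0,0,0],[0,0,0],-0.2]
    - [[0,0,-0.1],[0,0,0],-0.2]
    - [[0,0,-0.3],[0,0,0],-0.2]
    - [[0,0,-0.6],[0,0,0],-0.2]
    - [[0,0,-0.9],[0,0,0],-0.2]
    - [[0,0,-1.0],[0,0,0],-0.2]
    - [[0,0,-1.0],[0,0,0],-0.2]

```text
time: 21.55
tcp_pos: [643.7, -144.1, 181.6]
ee_rot: [3.131, -0.001, 1.707]
wrist_force: [1.5, 0.3, 0.5]
width: 51.3
```

```bash
python3 chk.py; python3 - <<'E'
import cv2
a=cv2.imread("pics/wc.png");cv2.imwrite("pics/fin.png",a)
E
```

```text
21.6 [ 643.  -143.9  178.2] [ 0.1  0.2 -0.7] [-0.3  0.1  1.5  0.   1.5 -0.4]
wrist tray_front 0.58 [189.5  61.5] [552.4 -50.8  15. ] runner [-99.   -0.6]
wrist tray 0.74 [299.2 106.5] [651.3 -74.9   0. ] runner [ 2.8 -0.5]
wrist tong 0.63 [302.2  73.1] [649.4 -46.2   4. ] runner [-5.9 27. ]
wrist scraper_head 0.7 [298.5 138.1] [ 654.7 -103.1    4. ] runner [ 12.9 -27. ]
wrist screw_head 0.67 [278.2 190.1] [ 641.1 -145.    44. ] runner [  9.7 -71. ]
side tray_front 0.91 [290.7 246.2] [556.7 -48.4  15. ] runner [-95.3   2.8]
side tray 0.85 [325.6 239.3] [646.5 -70.8   0. ] runner [-2.8  2.4]
side tong 0.51 [316.  228.5] [655.8 -31.7   4. ] runner [-3.  42.6]
side scraper_head 0.62 [337.5 242.4] [654.3 -99.2   4. ] runner [ 11.6 -23.3]
side screw_head 0.69 [351.1 238.5] [ 645.5 -139.5   44. ] runner [ 12.5 -64.6]
scene tray_front 0.56 [262.8 224.2] [555.1 -40.   15. ] runner [-98.9  10.5]
scene tray 0.84 [245. 253.] [640.  -75.6   0. ] runner [-8.  -3.9]
scene tong 0.62 [262.4 227.3] [554.6 -41.4   4. ] runner [-99.1   9.1]
scene scraper_head 0.98 [236.5 256.8] [656.7 -93.3   4. ] runner [ 12.5 -17.1]
scene screw_head 0.95 [219.4 240.1] [ 643.8 -131.2   44. ] runner [  9. -57.]
```

View pics/fin.png

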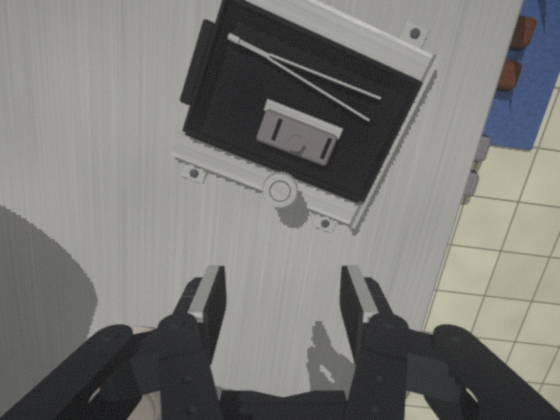

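The tray sits against the stop bar, with its back edge from (420,80) to (360,200). The tong and scraper head are inside it and the gripper is clear of everything.

```bash
python3 -c "
from cell import env
print(env.job_done())"
```

```text
the job is handed in; nothing more can be done
None
```

I pushed the tray home, tightened the thumbscrew to finger-tight, released it and handed the job in at about 22 s. No verdict came back.

**Tray:** I pushed on the pull until the force rose from about 2 N to 15 N against the stop. In the last wrist view its front face measures -99 mm in the runner frame, where -100 mm is fully home. The tong and scraper head are well inside the tray in the last wrist picture.

**Thumbscrew:** I turned it about 2.0 rad clockwise and stopped when the moment held steady at 0.15 N m, or about 0.17 N m after correcting for the sensor's offset. After letting go I regripped and nudged it 0.03 rad. It pushed back with about 0.12 N m, so it is seated. I then released it again and lifted clear.

**What disagreed or was not checked:**
- **Fingertip height:** The real fingertips were about 6–8 mm behind the TCP, not 17 mm ahead as stated. My first push therefore passed over the pull without touching it, and I corrected the height from the side pictures.
- **Moment peak:** While turning, one noisy moment reading reached 0.24 N m. That is close to the 0.25 N m limit, and I cannot measure the foot force directly.
- **Side and scene cameras:** Their position estimates differed from the wrist camera by up to about 15 mm. One scene detection put the tong at the tray front, which is a false detection.
- **Jar and cone:** The arm stayed well away from both, but I did not measure them again at the end.

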